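# Shut the shoe-tree tray and open the leather cleaner's safety cap

## Task

The shoes are out to be cleaned and their shoe trees are back in the bench's pull-out tray: first push the tray fully home, then open the bottle of leather cleaner that stands in the caddy on the bench. Its safety cap must be pressed down and, while pressed, turned anticlockwise (seen from above) until it is free; then lift it straight up and finish while still holding it, upright and steady, a few centimetres clear above the bottle's mouth. Leave the bottle standing in its well and do not disturb the other things on the bench and in the caddy.

Things in the scene. Friction and masses are not known exactly. Their poses are not given: they have to be found in the camera images.
- bench: Low bamboo step bench, 300 deep (x) by 620 wide (y) by 130 mm high, fixed to the floor. Origin: centre of its underside; its x axis points away from the robot, its front face is 150 mm from the origin on the -x side. Its slatted top is solid enough to stand things on.
- tray (a joint): How far the bench's pull-out tray stands out of the bench (m): 0 is fully home (front panel flush with the bench's front face, against a stop), larger is further out towards the robot. It slides along the bench's x axis with about 2 N of friction and stays where it is left.
- tray_front (a point): Centre of the tray's flat front panel, on the face towards the robot, 85 mm above the bench's underside; moves with the tray. The panel is 530 mm wide and reaches from 30 to 106 mm above the bench's underside (the bench's top is at 130 mm). Here a wooden knob of 26 mm diameter sticks out 22 mm towards the robot; the rest of the panel is flat.
- caddy: Bamboo shoe-care caddy with two square open wells side by side along its y axis, fixed on the bench. 77 (x) by 146 (y) by 58 mm high; wells 61 mm square and 50 mm deep, their centres 34.5 mm either side of the middle, floor 8 mm thick. Origin: centre of its underside.
- bottle: Square white plastic bottle of leather cleaner, 58 mm square, standing loosely (1.5 mm play each side) in one of the caddy's two wells, which keeps it from turning; about 0.34 kg. Body 88 mm high, sloping shoulder up to 98 mm, then the neck. Origin: centre of its underside; z up along the neck's axis.
- cap: Round ribbed push-and-turn safety cap on the bottle's neck, 50 mm diameter, 36 mm high, 0.04 kg. Origin: centre of its lower rim, z up. Locked, the rim is 106 mm above the bottle's underside and the cap's x axis lies along the bottle's; three lugs inside the rim sit in pockets under the neck's hooks, held up there by a spring in the cap.
- jar: Round glass jar of shoe cream with a metal lid, 55 mm diameter, 45 mm high, in the caddy's other well, all below the caddy's rim. Bystander. Origin: centre of its underside.
- tin: Small lidded aluminium box 79 x 114 x 40 mm on the bench. Bystander. Origin: centre of its underside.
- incense: Round ceramic incense holder, 90 mm diameter, 26 mm high, on the bench. Bystander. Origin: centre of its underside.
- shoehorn: Short stainless shoehorn 150 mm long, up to 40 mm wide, 10 mm high, lying along its x axis on the bench. Bystander. Origin: middle of its underside.
- mouth (a point): Centre of the bottle's mouth, 130 mm above its underside. The round neck below it has 28 mm diameter, with three hooks (40 mm over all) round it at 100 to 116 mm above the bottle's underside. The cap covers it at the start.
- cap_top (a point): Centre of the cap's flat top. The spring gives 5 N locked and 1 N more per mm, down to a stop at 6 mm. Pressed 5 mm or more (10 to 11 N) the cap turns anticlockwise seen from above, not clockwise; after 45 degrees it is out of the hooks (66 is mid free range, a stop ends it at about 88) and lifts off; lugs clear of the neck after rising 24 mm.
There are look-alikes about, which are no part of the job. What is shaped like the cap but orange or red is not meant.

How it is judged:
By the outcome, as a careful person would: the job done as asked, in the order asked, and still so for the second after the job is handed in, while the arm keeps its last pose, push and grip.
It also fails if it takes over 45 s, if anything falls off the work surface, if the arm or the gripper's body presses on something with over 40 N, if the wrist force passes 120 N, or if a joint passes its speed limit or range.

## Robot

A 6-joint arm with a two-finger parallel gripper is mounted at the origin on the work surface. World frame = base frame: x ahead of the robot, y to its left, z up, the work surface at z = 0. Lengths are in m, angles in rad, forces in N, time in s.
With the tool pointing down it reaches from about 0.425 to 0.925 m from the base axis. Payload 12.5 kg.
Tool frame: the origin (TCP) lies on the centre line of the jaws, within the pads' length; the fingertips stand 14 mm ahead of it and the grasp point (between the pads) lies 5 mm behind it; z points along the fingers, y is the line along which they close (so a half turn about z gives the same grasp; the last joint's range is limited). The gripper opens to 85 mm and grips with 20 to 120 N. Pads are 22 mm wide; open, the fingers measure 114 mm over their backs; the gripper's body (76 mm by 85 mm) begins 54 mm behind the grasp point. The pads swing forward as they close: fully open they stand 13 mm farther back than shut.
Start: joints at [0.997, 0.491, 1.559, -0, 1.092, -0.106], TCP at [0.282, 0.558, 0.245] pointing down, gripper open.
Joint ranges: [-3.1, 3.1], [-0.84, 2.19], [0.05, 2.79], [-1.13, 4.28], [0.06, 2.93], [-2.69, 2.69]. Speed limits (rad/s): [2.22, 2.22, 2.79, 3.14, 3.14, 3.14].

## Interface

Orientations are given as a 3x3 rotation matrix whose columns are the frame's x, y, z axes.
In Python, from plant import monitor, imaging, order gives the robot as it stands.
- The arm moves only by the shell command python3 -m jog 'ROWS'. ROWS is JSON, a list of rows, each an object with "fingers": the gripper command: -1 is shut, 1 is fully open, values between are in proportion; "travel": the shift along the world's x, y, z in cm, a list of three; "dr": the turn, a rotation vector about the world's x, y, z in degrees, a list of three. A call has 1 to 20 rows; each row shifts and turns the commanded pose from where the row before left it; what a row does not reach is not made up. A row lasts 1/8 s, in which the tool goes at most 62.5 mm and 10.7 degrees, less where a joint would pass 70% of its speed; a pose out of reach is approached as far as the arm can. A call is refused whole if a number of a shift passes 6.25 or a number of a turn 10.7, either way. A call with a gripper value outside its range is refused whole. The fingers move at their own pace and stop on an object; the grip force is fixed at half the most. Time passes only in rows, so rows that do not move let the fingers close. It gives the time, the measured TCP pose, the force, the opening and the grip force at its end, in the units of the state.
- monitor.get_state(): the state, without advancing time (a new reading comes with each control period).
- imaging.get_image(name): name is "scene" or "top" or "wrist"; returns the picture (384x512x3 uint8, red, green, blue); there is no depth.
- imaging.get_calibration(name): a dict with "fx", "fy", "cx", "cy" (pixels), "k1" (the pictures are not rectified: a ray, as slopes to the right and down, at radius r is drawn at 1 + k1 r^2 times it, then the intrinsics apply), "rvec" (rotation vector, rad) and "tvec" (3), from world to camera coordinates, as OpenCV has them; the wrist camera has in their place "mount" (4x4, takes a point from camera to tool coordinates, whose origin is the TCP and whose axes are the flange's). Camera axes: x right, y down, z forward; pixel columns grow to the right and rows downward; lengths in m; the calibration is good to about 2 mm. A picture is of the moment at which its call begins: read the wrist's pose just before it. get_calibration takes no time and is no camera call.
- order.job_done(): hands the job in; it is judged then, once.
Trained networks look in the newest picture that a camera, given by its name, has taken for a name from the list of things; names that differ only in an ending like _2 or _b are one class to them, and where a whole thing is asked for, a point or a joint stands for the part that bears it (a point fixed in the world has none). Each returns a list of dicts, best first, with "confidence" (0 to 1); they miss things now and then, are a little off and sometimes report something else, mostly with a low value. They report only what shows in the picture. A call takes as long as a camera call. They do not tell look-alikes from the thing itself.
- imaging.boxes_of(camera, thing): "extent" ([left, top, right, bottom] in pixels, round what is visible of it).
- imaging.outline_of(camera, thing): "pixels" (384x512 bool, what is visible of it) and "extent" ([left, top, right, bottom] in pixels, round what is visible of it).
The state is a dict: "t": time; "joint_positions": joint angles; "joint_velocities": joint speeds; "joint_efforts": joint torques, N m; "tool_pos": TCP position; "eef_rot": TCP orientation; "ft_force": force on the tool from outside, world axes, zero at the start; "ft_torque": the same for the moment, N m; "opening": finger opening in m; "gripper_force": force on a finger pad.
Only numpy, scipy, OpenCV 4.12 (cv2) and the standard library are available. Lean on these libraries where they do the work, as an engineer would, in place of code of your own. Each camera call takes 0.05 s, during which the arm holds its last target. There are 200 camera calls.

## Working session

There is one attempt and no reset: what is moved stays moved. The work goes in short steps, Python scripts to look and compute and a shell command to move; the robot and the scene stay as the last step left them, time stands still between calls to the robot, and variables do not carry over. Pictures are saved under pics/ and viewed, at most 10 in all, crops included, and the job is handed in when it is done.

```bash
ls; mkdir -p pics; cat > h.py <<'E'
import numpy as np, cv2
from plant import monitor, imaging, order
def ray(cam,uv,st=None):
    c=imaging.get_calibration(cam)
    d=np.array([(uv[0]-c['cx'])/c['fx'],(uv[1]-c['cy'])/c['fy']]);s=d.copy()
    for _ in range(20): s=d/(1+c['k1']*(s@s))
    v=np.array([s[0],s[1],1.])
    if 'mount' in c:
        M=np.array(c['mount']);R=np.array(st['eef_rot']);p=np.array(st['tool_pos'])
        return R@M[:3,3]+p, R@(M[:3,:3]@v)
    R=cv2.Rodrigues(np.array(c['rvec'],float))[0];t=np.array(c['tvec'],float).ravel()
    return -R.T@t, R.T@v
def atz(cam,uv,z,st=None):
    o,d=ray(cam,uv,st); return o+d*(z-o[2])/d[2]
def tri(*rays):
    A=np.zeros((3,3));b=np.zeros(3)
    for o,d in rays:
        d=d/np.linalg.norm(d);P=np.eye(3)-np.outer(d,d);A+=P;b+=P@o
    x=np.linalg.solve(A,b)
    return x,[np.linalg.norm((np.eye(3)-np.outer(d,d)/(d@d))@(x-o)) for o,d in rays]
def save(cam,name):
    im=imaging.get_image(cam);cv2.imwrite('pics/'+name,im[:,:,::-1]);return im
E
python3 - <<'E'
from h import *
ims=[save(c,c+'0.png') for c in('scene','top')]
s=monitor.get_state();print(s['t'],np.round(s['tool_pos'],3),np.round(s['eef_rot'],2),s['ft_force'])
for c in('scene','top'):
  cal=imaging.get_calibration(c);print(c,np.round(ray(c,(256,192)),2).tolist())
  for n in('cap','bottle','caddy','tray_front','bench','tin','incense','shoehorn','jar'):
    print(n,[(np.round(b['extent']).astype(int).tolist(),round(b['confidence'],2)) for b in imaging.boxes_of(c,n)][:4])
cv2.imwrite('pics/both.png',cv2.resize(np.vstack(ims)[:,:,::-1],None,fx=.78,fy=.78))
E
```

```text
pics
0.1 [0.282 0.558 0.245] [[-0.89  0.45 -0.  ]
 [ 0.45  0.89 -0.  ]
 [ 0.   -0.   -1.  ]] [ 0.06901108 -0.28932024  0.7567106 ]
scene [[1.08, 0.33, 0.83], [-0.59, -0.38, -0.71]]
cap [([321, 208, 339, 232], 0.74), ([251, 198, 274, 222], 0.63), ([276, 208, 293, 221], 0.53), ([242, 217, 283, 248], 0.39)]
bottle [([242, 219, 283, 247], 0.62), ([283, 277, 335, 337], 0.42), ([191, 172, 358, 348], 0.41), ([230, 207, 246, 228], 0.4)]
caddy [([218, 204, 285, 267], 0.74)]
tray_front [([158, 170, 361, 345], 0.65)]
bench [([77, 169, 367, 384], 0.79)]
tin [([129, 170, 360, 348], 0.57)]
incense [([182, 254, 219, 286], 0.84)]
shoehorn [([283, 278, 333, 338], 0.75), ([246, 216, 278, 246], 0.72)]
jar [([252, 201, 275, 223], 0.7), ([231, 208, 249, 230], 0.67)]
top [[0.51, 0.02, 1.28], [0.07, -0.0, -1.0]]
cap [([197, 266, 217, 284], 0.73), ([244, 242, 266, 262], 0.66)]
bottle []
caddy [([212, 147, 285, 195], 0.85), ([248, 98, 286, 132], 0.64)]
tray_front [([149, 123, 374, 234], 0.93)]
bench [([132, 69, 397, 236], 0.95)]
tin [([345, 135, 398, 174], 0.65)]
incense [([250, 97, 285, 134], 0.74)]
shoehorn [([154, 113, 180, 172], 0.62), ([250, 160, 270, 182], 0.51)]
jar [([247, 159, 271, 182], 0.56)]
```

View pics/both.png

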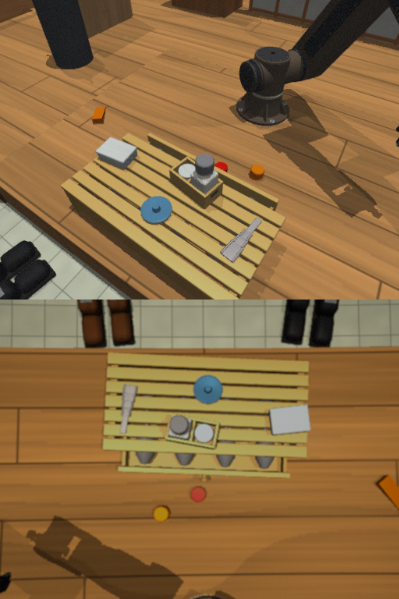

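The picture shows the scene view above and the top view below. Three things could be taken for the cap, listed in full-size pixels:
- Grey cap on the bottle in the caddy: top (229,161), scene (262,206).
- Red cap on the floor: top (254,249), scene (284,214).
- Orange cap on the floor: top (207,274), scene (330,219).

I choose the grey one. The tray is pulled out towards the robot.

```bash
python3 - <<'E'
from h import *
a=cv2.imread('pics/top0.png')[110:260,125:405];b=cv2.imread('pics/scene0.png')[165:285,180:380]
a=cv2.resize(a,(784,420),interpolation=cv2.INTER_CUBIC)
b=cv2.resize(b,(784//2-92,180),interpolation=cv2.INTER_CUBIC)
out=np.zeros((600,784,3),np.uint8);out[:420]=a;out[420:,:300]=b
cv2.imwrite('pics/crop.png',out)
E
```

```text
(no output)
```

View pics/crop.png

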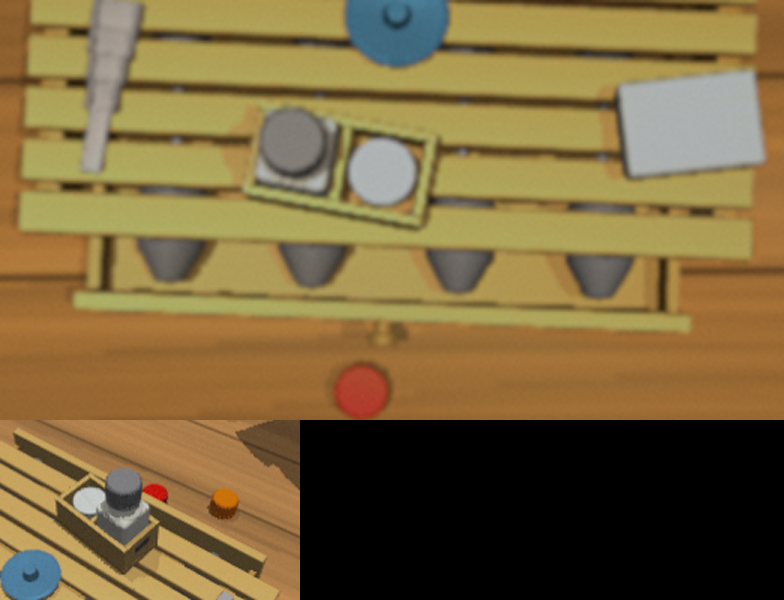

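```bash
python3 - <<'E'
from h import *
f=lambda u,v:(125+u/2.8,110+v/2.8)
g=lambda u,v:(180+u/1.5,165+(v-420)/1.5)
A,B=atz('top',f(18,229),.13),atz('top',f(751,259),.13)
print('bench front',A,B,np.linalg.norm(A-B),'yaw',np.degrees(np.arctan2((B-A)[0],-(B-A)[1])))
A,B=atz('top',f(75,306),.106),atz('top',f(690,330),.106)
print('panel',A,B,np.linalg.norm(A-B),'knob',atz('top',f(382,345),.085))
for uv in((258,103),(440,133),(424,229),(245,192)): print('caddy',atz('top',f(*uv),.188))
x,e=tri(ray('top',f(294,139)),ray('scene',g(124,479)));print('captop',x,e)
print('red',atz('top',f(362,390),.036),'orange',atz('top',(207,274),.036))
E
```

```text
bench front [0.59297087 0.30943999 0.13      ] [ 0.56268715 -0.30661796  0.13      ] 0.6168018339209105 yaw -2.814237743588317
panel [0.52848041 0.26676378 0.106     ] [ 0.50311794 -0.25925201  0.106     ] 0.5266268785915215 knob [0.49218678 0.00521333 0.085     ]
caddy [0.68913591 0.10465513 0.188     ]
caddy [ 0.66388319 -0.0418325   0.188     ]
caddy [ 0.58633884 -0.0280654   0.188     ]
caddy [0.61721184 0.11522743 0.188     ]
captop [0.64688572 0.07268771 0.27757191] [np.float64(0.0016791381188167457), np.float64(0.0016791381188167882)]
red [0.45101158 0.02306845 0.036     ] orange [0.39074345 0.14237801 0.036     ]
```

```bash
python3 -m jog '[{"fingers":-1,"travel":[2.5,-4.5,0],"dr":[0,0,3]},{"fingers":-1,"travel":[2.5,-4.5,0],"dr":[0,0,3]},{"fingers":-1,"travel":[2.5,-4.5,0],"dr":[0,0,3]},{"fingers":-1,"travel":[2.5,-4.5,0],"dr":[0,0,3]},{"fingers":-1,"travel":[2.5,-4.5,0],"dr":[0,0,3]},{"fingers":-1,"travel":[2.5,-4.5,0],"dr":[0,0,3]},{"fingers":-1,"travel":[2.5,-4.5,0],"dr":[0,0,3]},{"fingers":-1,"travel":[2.5,-4.5,0],"dr":[0,0,3]},{"fingers":-1,"travel":[-0.5,-5.5,0],"dr":[0,0,0]},{"fingers":-1,"travel":[-0.5,-5.5,0],"dr":[0,0,0]},{"fingers":-1,"travel":[-0.5,-5.5,0],"dr":[0,0,0]},{"fingers":-1,"travel":[-0.5,-5.5,0],"dr":[0,0,0]},{"fingers":-1,"travel":[-0.5,-5.5,0],"dr":[0,0,0]},{"fingers":-1,"travel":[-0.5,-5.5,0],"dr":[0,0,0]},{"fingers":-1,"travel":[0,0,0],"dr":[0,0,0]}]'
python3 - <<'E'
from h import *
s=monitor.get_state();print(np.round(s['joint_positions'],2),np.round(s['eef_rot'],2))
c=imaging.get_calibration('wrist');print(c)
im=save('wrist','w1.png');t=save('top','t1.png')
cv2.imwrite('pics/w1b.png',np.hstack([cv2.resize(im[:,:,::-1],(400,300)),cv2.resize(t[90:270,120:360,::-1],(400,300))]))
E
```

```text
t: 2.88
tool_pos: [0.4515, -0.1352, 0.2454]
eef_rot: [[-0.999, 0.053, 0.0], [0.053, 0.999, -0.0], [-0.0, -0.0, -1.0]]
ft_force: [0.3, -0.1, -0.2]
opening: -0.0001
gripper_force: 0.0
[-0.43  0.27  1.92 -0.    0.95 -1.95] [[-1.    0.05  0.  ]
 [ 0.05  1.   -0.  ]
 [-0.   -0.   -1.  ]]
{'fx': 292.750050448992, 'fy': 292.750050448992, 'cx': 257.72994083189434, 'cy': 191.56772142084765, 'k1': -0.0449147084517495, 'mount': array([[ 8.37998537e-05, -9.47134822e-01, -3.20835818e-01,
         8.28034377e-02],
       [ 9.99999469e-01, -2.50178892e-04,  9.99741710e-04,
        -1.86382449e-04],
       [-1.02715654e-03, -3.20835732e-01,  9.47134298e-01,
        -1.27834419e-01],
       [ 0.00000000e+00,  0.00000000e+00,  0.00000000e+00,
         1.00000000e+00]])}
```

View pics/w1b.png

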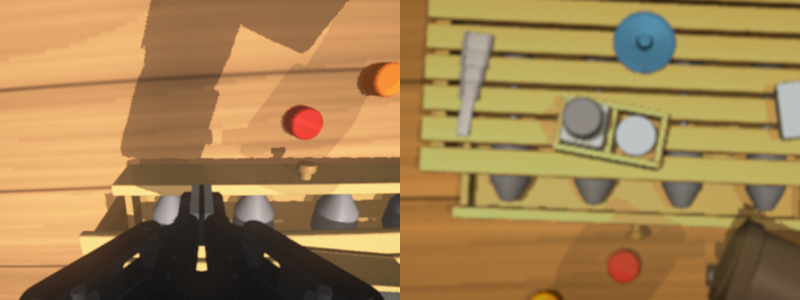

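The left half (wrist view) shows the closed fingers in front of the tray panel, about 9 cm to the right of the knob, with the red cap well clear. The right half (top view) shows nothing has been disturbed. I'll go down and push.

```bash
python3 -m jog '[{"fingers":-1,"travel":[0,0,-5],"dr":[0,0,0]},{"fingers":-1,"travel":[0,0,-5],"dr":[0,0,0]},{"fingers":-1,"travel":[0,0,-4.8],"dr":[0,0,0]},{"fingers":-1,"travel":[1.5,-0.05,0],"dr":[0,0,0]},{"fingers":-1,"travel":[1.5,-0.05,0],"dr":[0,0,0]},{"fingers":-1,"travel":[1,-0.05,0],"dr":[0,0,0]},{"fingers":-1,"travel":[1,-0.05,0],"dr":[0,0,0]},{"fingers":-1,"travel":[1,-0.05,0],"dr":[0,0,0]},{"fingers":-1,"travel":[1,-0.05,0],"dr":[0,0,0]},{"fingers":-1,"travel":[1,-0.05,0],"dr":[0,0,0]}]'
python3 -m jog '[{"fingers":-1,"travel":[1,-0.05,0],"dr":[0,0,0]},{"fingers":-1,"travel":[0.5,-0.02,0],"dr":[0,0,0]},{"fingers":-1,"travel":[0,0,0],"dr":[0,0,0]}]'
```

```text
t: 4.22
tool_pos: [0.5324, -0.1357, 0.0974]
eef_rot: [[-0.999, 0.049, -0.0], [0.049, 0.999, 0.0], [0.0, 0.0, -1.0]]
ft_force: [-2.9, -0.4, 2.3]
opening: -0.0001
gripper_force: 1.2
t: 4.6
tool_pos: [0.5473, -0.1364, 0.0972]
eef_rot: [[-0.999, 0.049, 0.001], [0.049, 0.999, -0.0], [-0.001, -0.0, -1.0]]
ft_force: [-0.5, -0.2, -0.1]
opening: 0.0
gripper_force: 0.0
```

```bash
python3 -m jog '[{"fingers":-1,"travel":[0.4,-0.02,0],"dr":[0,0,0]},{"fingers":-1,"travel":[0.4,-0.02,0],"dr":[0,0,0]}]'
python3 -m jog '[{"fingers":-1,"travel":[0.3,-0.02,0],"dr":[0,0,0]}]'
python3 -m jog '[{"fingers":-1,"travel":[0.3,-0.02,0],"dr":[0,0,0]}]'
```

```text
t: 4.85
tool_pos: [0.5547, -0.1366, 0.0972]
eef_rot: [[-0.999, 0.049, -0.001], [0.049, 0.999, 0.0], [0.001, 0.0, -1.0]]
ft_force: [-1.4, 1.4, -0.6]
opening: -0.0003
gripper_force: 1.1
t: 4.97
tool_pos: [0.5578, -0.1368, 0.0972]
eef_rot: [[-0.999, 0.049, -0.0], [0.049, 0.999, 0.0], [0.001, 0.0, -1.0]]
ft_force: [-1.9, 1.3, -0.7]
opening: 0.0001
gripper_force: 1.1
t: 5.1
tool_pos: [0.5582, -0.1366, 0.097]
eef_rot: [[-0.999, 0.048, -0.007], [0.048, 0.999, 0.002], [0.007, 0.001, -1.0]]
ft_force: [-29.8, -2.7, 14.9]
opening: -0.0001
gripper_force: 0.0
```

```bash
python3 -m jog '[{"fingers":-1,"travel":[-2,0.1,0],"dr":[0,0,0]},{"fingers":-1,"travel":[-3,0.1,1],"dr":[0,0,0]},{"fingers":-1,"travel":[0,0,5.6],"dr":[0,0,0]},{"fingers":-1,"travel":[0,0,5.6],"dr":[0,0,0]},{"fingers":-1,"travel":[0,0,5.6],"dr":[0,0,0]},{"fingers":-1,"travel":[0,0,5.6],"dr":[0,0,0]},{"fingers":-1,"travel":[0,0,5],"dr":[0,0,0]},{"fingers":1,"travel":[2.4,4.2,0],"dr":[0,0,-9.5]},{"fingers":1,"travel":[2.4,4.2,0],"dr":[0,0,-9.5]},{"fingers":1,"travel":[2.4,4.2,0],"dr":[0,0,-9.5]},{"fingers":1,"travel":[2.4,4.2,0],"dr":[0,0,-9.5]},{"fingers":1,"travel":[2.4,4.2,0],"dr":[0,0,-9.5]},{"fingers":1,"travel":[0,0,0],"dr":[0,0,-9.5]},{"fingers":1,"travel":[0,0,0],"dr":[0,0,0]},{"fingers":1,"travel":[0,0,0],"dr":[0,0,0]}]'
python3 - <<'E'
from h import *
s=monitor.get_state();print(np.round(s['joint_positions'],2))
im=save('wrist','w2.png');
for b in imaging.outline_of('wrist','cap')[:3]: print(b['extent'],b['confidence'],np.argwhere(b['pixels']).mean(0)[::-1])
t=save('top','t2.png');sc=save('scene','s2.png')
cv2.imwrite('pics/w2b.png',np.hstack([cv2.resize(im[:,:,::-1],(400,300)),cv2.resize(sc[150:330,140:380,::-1],(400,300))]))
E
```

```text
t: 6.98
tool_pos: [0.6308, 0.0745, 0.3816]
eef_rot: [[-0.506, 0.863, 0.001], [0.863, 0.506, 0.0], [-0.0, 0.001, -1.0]]
ft_force: [-1.0, 0.2, 0.4]
opening: 0.0855
gripper_force: 0.0
[ 0.01  0.41  1.33  0.    1.4  -0.52]
[125.7, 3.8, 164.2, 44.1] 0.98 [144.62111293  23.34288052]
[131.0, 99.1, 169.4, 128.4] 0.92 [148.61561866 114.86511156]
[245.9, 167.3, 304.9, 231.4] 0.68 [275.83049694 199.72600408]
```

View pics/w2b.png

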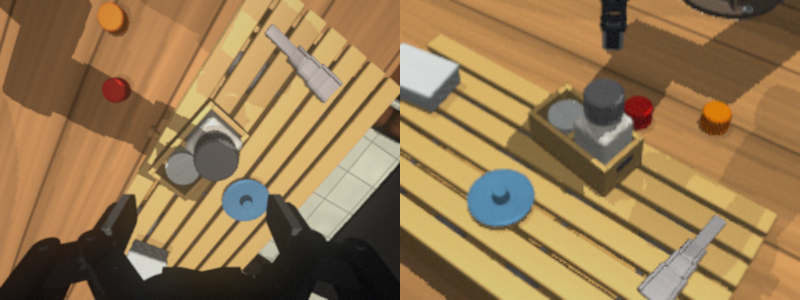

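Wrist view on the left: the grey cap sits on the bottle at about (276,200) in full-size pixels, with the open fingers below it. In the scene view on the right the tray no longer sticks out, and nothing else has moved. Next I refine the cap position.

```bash
python3 - <<'E'
from h import *
s=monitor.get_state()
im=cv2.imread('pics/w2.png')
w=(276,201); 
print('wrist@.28',atz('wrist',w,.28,s))
print('top@.28',atz('top',(230,159.6),.28))
print(tri(ray('wrist',w,s),ray('top',(230,159.6)),ray('scene',(262.7,204))))
a=cv2.resize(im[150:260,220:350],(390,330),interpolation=cv2.INTER_CUBIC)
b=cv2.resize(cv2.imread('pics/t2.png')[100:250,130:290],(352,330),interpolation=cv2.INTER_CUBIC)
cv2.imwrite('pics/c2.png',np.hstack([a,b]))
E
```

```text
wrist@.28 [0.64555132 0.07923013 0.28      ]
top@.28 [0.64748024 0.07110332 0.28      ]
(array([0.64669384, 0.07441421, 0.27694266]), [np.float64(0.0037778136896713904), np.float64(0.0033732713265293467), np.float64(0.001593548197974223)])
```

View pics/c2.png

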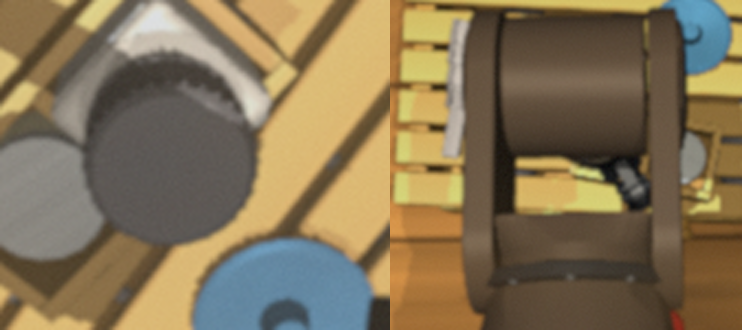

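Grey disc on the left crop: centre at (277,203.7) in full-size wrist pixels. On the right, the arm hides the cap from the top camera, and the tray is home. I'll turn the wrist and take a second measurement from another side.

```bash
python3 -m jog '[{"fingers":1,"travel":[1.6,0,-1.5],"dr":[0,0,-10]},{"fingers":1,"travel":[0,0,-1],"dr":[0,0,-10]},{"fingers":1,"travel":[0,0,0],"dr":[0,0,-10]},{"fingers":1,"travel":[0,0,0],"dr":[0,0,-10]},{"fingers":1,"travel":[0,0,0],"dr":[0,0,-10]},{"fingers":1,"travel":[0,0,0],"dr":[0,0,-10]},{"fingers":1,"travel":[0,0,0],"dr":[0,0,0]},{"fingers":1,"travel":[0,0,0],"dr":[0,0,0]}]'
python3 - <<'E'
from h import *
s=monitor.get_state();print(np.round(s['joint_positions'],2))
im=save('wrist','w3.png')
for b in imaging.outline_of('wrist','cap')[:4]: 
  m=np.argwhere(b['pixels']).mean(0)[::-1];print(b['extent'],b['confidence'],m,atz('wrist',m,.28,s))
g=cv2.medianBlur(cv2.cvtColor(im,cv2.COLOR_RGB2GRAY),3)
C=cv2.HoughCircles(g,cv2.HOUGH_GRADIENT,1.5,10,param1=60,param2=20,minRadius=26,maxRadius=42)
for c in C[0][:6]: print(c,atz('wrist',c[:2],.28,s))
cv2.imwrite('pics/w3c.png',cv2.resize(im[120:280,200:360,::-1],(560,560),interpolation=cv2.INTER_CUBIC))
E
```

```text
t: 8.18
tool_pos: [0.6468, 0.0748, 0.3564]
eef_rot: [[0.493, 0.87, 0.0], [0.87, -0.493, 0.0], [0.0, 0.0, -1.0]]
ft_force: [0.5, -0.7, 0.2]
opening: 0.0853
gripper_force: 0.0
[ 0.01  0.45  1.33 -0.    1.36  0.53]
[157.4, 210.2, 192.4, 241.8] 0.96 [174.88942308 225.47836538] [0.58419567 0.093999   0.28      ]
[227.1, 161.2, 293.1, 234.2] 0.8 [259.92481613 199.03813675] [0.65180723 0.08060512 0.28      ]
[85.5, 170.7, 127.9, 202.7] 0.79 [105.06214149 184.21128107] [0.5578858  0.14720661 0.28      ]
[165.7, 0.0, 435.1, 328.7] 0.49 [303.54046803 139.50782531] [0.69991063 0.10405138 0.28      ]
[378.75 168.75  37.7 ] [0.73800154 0.0584811  0.28      ]
[245.25 104.25  41.15] [0.67653101 0.14447808 0.28      ]
[264.75 219.75  37.85] [0.64675126 0.06416201 0.28      ]
[257.25 197.25  37.85] [0.65077579 0.08281277 0.28      ]
[258.75 117.75  37.85] [0.68004506 0.13227943 0.28      ]
[102.75 257.25  41.15] [0.51628369 0.09959542 0.28      ]
```

View pics/w3c.png

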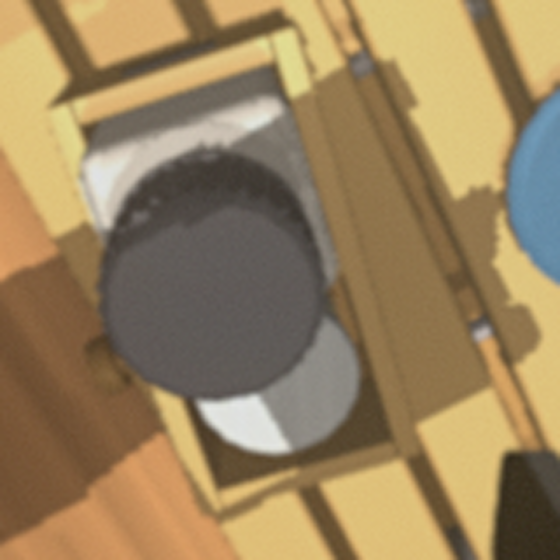

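The crop shows the grey cap on the square bottle, with the jar beside it. The disc spans columns 100–325 and its bottom edge is at row 398, so its centre is at about (260.6,202.6) in full-size pixels.

```bash
python3 - <<'E'
from h import *
s=monitor.get_state()
print('w3',atz('wrist',(260.6,202.6),.28,s))
s1=dict(tool_pos=[.6308,.0745,.3816],eef_rot=[[-.506,.863,.001],[.863,.506,0],[0,.001,-1]])
print('w2',atz('wrist',(277,203.7),.28,s1))
print(tri(ray('wrist',(260.6,202.6),s),ray('wrist',(277,203.7),s1)),tri(ray('wrist',(260.6,202.6),s),ray('wrist',(277,203.7),s1),ray('top',(230,159.6)),ray('scene',(262.7,204))))
E
```

```text
w3 [0.65087149 0.07791042 0.28      ]
w2 [0.6476746  0.07753943 0.28      ]
(array([0.64955205, 0.07539834, 0.27264236]), [np.float64(4.0505681212168427e-05), np.float64(4.0505681212147176e-05)]) (array([0.64822329, 0.07470133, 0.27717948]), [np.float64(0.0029263556524543556), np.float64(0.001942484785073762), np.float64(0.003464533204204708), np.float64(0.002589355432389659)])
```

```bash
python3 -m jog '[{"fingers":1,"travel":[0.17,0.07,-3.6],"dr":[0,0,0]},{"fingers":1,"travel":[0,0,-3],"dr":[0,0,0]},{"fingers":1,"travel":[0,0,-3],"dr":[0,0,0]},{"fingers":1,"travel":[0,0,0],"dr":[0,0,0]}]'
python3 -m jog '[{"fingers":-1,"travel":[0,0,0],"dr":[0,0,0]},{"fingers":-1,"travel":[0,0,0],"dr":[0,0,0]},{"fingers":-1,"travel":[0,0,0],"dr":[0,0,0]},{"fingers":-1,"travel":[0,0,0],"dr":[0,0,0]},{"fingers":-1,"travel":[0,0,0],"dr":[0,0,0]},{"fingers":-1,"travel":[0,0,0],"dr":[0,0,0]}]'
```

```text
t: 8.78
tool_pos: [0.6479, 0.0755, 0.2585]
eef_rot: [[0.496, 0.868, -0.004], [0.868, -0.496, -0.0], [-0.002, -0.003, -1.0]]
ft_force: [0.6, -0.5, 0.9]
opening: 0.0855
gripper_force: 0.0
t: 9.52
tool_pos: [0.649, 0.0755, 0.2613]
eef_rot: [[0.497, 0.868, 0.002], [0.868, -0.497, -0.0], [0.001, 0.002, -1.0]]
ft_force: [1.8, -0.7, 5.4]
opening: 0.0492
gripper_force: 61.0
```

```bash
python3 -m jog '[{"fingers":-1,"travel":[0,0,-0.3],"dr":[0,0,0]},{"fingers":-1,"travel":[0,0,-0.2],"dr":[0,0,0]},{"fingers":-1,"travel":[0,0,0],"dr":[0,0,0]}]'
python3 -m jog '[{"fingers":-1,"travel":[0,0,-0.1],"dr":[0,0,0]},{"fingers":-1,"travel":[0,0,0],"dr":[0,0,0]}]'
```

```text
t: 9.9
tool_pos: [0.6493, 0.0754, 0.2569]
eef_rot: [[0.497, 0.868, 0.003], [0.868, -0.497, -0.0], [0.002, 0.003, -1.0]]
ft_force: [0.3, -1.2, 10.5]
opening: 0.0489
gripper_force: 61.4
t: 10.15
tool_pos: [0.6493, 0.0754, 0.2561]
eef_rot: [[0.497, 0.868, 0.004], [0.868, -0.497, -0.0], [0.002, 0.003, -1.0]]
ft_force: [1.8, -0.5, 11.4]
opening: 0.049
gripper_force: 61.6
```

```bash
python3 -m jog '[{"fingers":-1,"travel":[0,0,-0.1],"dr":[0,0,0]},{"fingers":-1,"travel":[0,0,0],"dr":[0,0,0]}]'
```

```text
t: 10.4
tool_pos: [0.6493, 0.0755, 0.256]
eef_rot: [[0.497, 0.868, 0.005], [0.868, -0.497, -0.0], [0.002, 0.004, -1.0]]
ft_force: [-0.1, -1.0, 14.9]
opening: 0.0489
gripper_force: 62.2
```

```bash
python3 -m jog '[{"fingers":-1,"travel":[0,0,0],"dr":[0,0,5]},{"fingers":-1,"travel":[0,0,0],"dr":[0,0,5]},{"fingers":-1,"travel":[0,0,0],"dr":[0,0,5]}]'; python3 -c "
from h import *
s=monitor.get_state();print(s['ft_torque'],s['ft_force'])"
```

```text
t: 10.78
tool_pos: [0.6494, 0.0756, 0.256]
eef_rot: [[0.253, 0.968, 0.005], [0.968, -0.253, 0.0], [0.001, 0.005, -1.0]]
ft_force: [0.0, -1.2, 15.9]
opening: 0.049
gripper_force: 62.1
[-0.07556829 -0.00667893  0.00565469] [ 7.01042569e-03 -1.15897781e+00  1.59280169e+01]
```

```bash
python3 -m jog '[{"fingers":-1,"travel":[0,0,0],"dr":[0,0,6]},{"fingers":-1,"travel":[0,0,0],"dr":[0,0,6]},{"fingers":-1,"travel":[0,0,0],"dr":[0,0,6]},{"fingers":-1,"travel":[0,0,0],"dr":[0,0,6]},{"fingers":-1,"travel":[0,0,0],"dr":[0,0,6]},{"fingers":-1,"travel":[0,0,0],"dr":[0,0,6]},{"fingers":-1,"travel":[0,0,0],"dr":[0,0,6]},{"fingers":-1,"travel":[0,0,0],"dr":[0,0,6]},{"fingers":-1,"travel":[0,0,0],"dr":[0,0,4]},{"fingers":-1,"travel":[0,0,0],"dr":[0,0,0]}]'; python3 -c "
from h import *
s=monitor.get_state();print(s['ft_torque'],np.degrees(np.arctan2(s['eef_rot'][1][1],s['eef_rot'][0][1])))"
```

```text
t: 12.02
tool_pos: [0.6494, 0.0757, 0.256]
eef_rot: [[-0.605, 0.796, 0.005], [0.796, 0.605, 0.0], [-0.003, 0.004, -1.0]]
ft_force: [0.1, 0.3, 15.9]
opening: 0.0489
gripper_force: 62.0
[0.04222179 0.08364775 0.04063922] 37.26183601975011
```

```bash
python3 -m jog '[{"fingers":-1,"travel":[0,0,0.4],"dr":[0,0,0]},{"fingers":-1,"travel":[0,0,0.4],"dr":[0,0,0]},{"fingers":-1,"travel":[0,0,0.4],"dr":[0,0,0]},{"fingers":-1,"travel":[0,0,0],"dr":[0,0,0]}]'
```

```text
t: 12.52
tool_pos: [0.6483, 0.0756, 0.2652]
eef_rot: [[-0.605, 0.797, -0.001], [0.797, 0.605, 0.0], [0.0, -0.0, -1.0]]
ft_force: [0.1, -0.4, -0.4]
opening: 0.0488
gripper_force: 61.8
```

```bash
python3 -m jog '[{"fingers":-1,"travel":[0,0,0.6],"dr":[0,0,0]},{"fingers":-1,"travel":[0,0,0.8],"dr":[0,0,0]},{"fingers":-1,"travel":[0,0,0.8],"dr":[0,0,0]},{"fingers":-1,"travel":[0,0,0.8],"dr":[0,0,0]},{"fingers":-1,"travel":[0,0,0.8],"dr":[0,0,0]},{"fingers":-1,"travel":[0,0,0.8],"dr":[0,0,0]},{"fingers":-1,"travel":[0,0,0.6],"dr":[0,0,0]},{"fingers":-1,"travel":[0,0,0.4],"dr":[0,0,0]},{"fingers":-1,"travel":[0,0,0],"dr":[0,0,0]},{"fingers":-1,"travel":[0,0,0],"dr":[0,0,0]},{"fingers":-1,"travel":[0,0,0],"dr":[0,0,0]}]'
python3 - <<'E'
from h import *
sc=save('scene','s4.png');t=save('top','t4.png');w=save('wrist','w4.png')
cv2.imwrite('pics/f.png',np.hstack([cv2.resize(sc[150:290,180:340,::-1],(400,350),interpolation=cv2.INTER_CUBIC),cv2.resize(w[:,:,::-1],(400,350))]))
E
```

```text
t: 13.9
tool_pos: [0.6485, 0.0756, 0.321]
eef_rot: [[-0.605, 0.797, -0.0], [0.797, 0.605, 0.0], [0.0, -0.0, -1.0]]
ft_force: [0.1, -0.5, -1.2]
opening: 0.0486
gripper_force: 61.9
```

View pics/f.png

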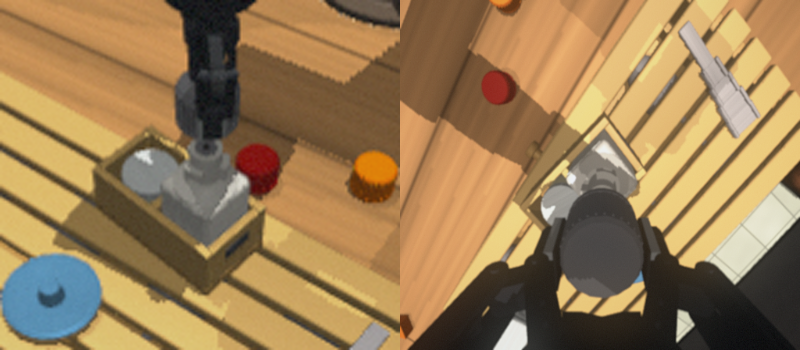

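The bottle stands open in its well. The cap is held upright above the mouth, the tray is flush with only its knob showing at (535,150), and the other things are in place.

```bash
python3 -c "
from plant import order;print(order.job_done())"
```

```text
the job is handed in; nothing more can be done
None
```

I pushed the tray home against its stop, then opened the bottle and handed the job in at about 14 s, with the gripper still holding the cap upright about 3.5 cm above the bottle's mouth. The bottle stands in its well, and the last pictures show nothing else disturbed.

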